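Lay out a pottery decorator's place

ROBOT

A 6-joint arm with a two-finger parallel gripper is mounted at the origin on the work surface. World frame = base frame: x ahead of the robot, y to its left, z up, the work surface at z = 0. Lengths are in m, angles in rad, forces in N, time in s.
With the tool pointing down it reaches from about 0.35 to 0.775 m from the base axis. Payload 5.5 kg.
Tool frame: the origin (TCP) lies between the finger pads; the fingertips stand 11 mm ahead of it and the grasp point (between the pads) lies 8 mm behind it (tips_ahead is the distance from the TCP to the fingertips, in m); z points along the fingers, y is the line along which they close (so a half turn about z gives the same grasp; the last joint's range is limited). The gripper opens to 85 mm and grips with 20 to 120 N. Pads are 22 mm wide; open, the fingers measure 114 mm over their backs; the gripper's body (76 mm by 85 mm) begins 54 mm behind the grasp point. The pads swing forward as they close: fully open they stand 13 mm farther back than shut.
Start: joints at [-1.401, 0.313, 0.046, 1.304, 0, 1.431], TCP at [0.175, -0.548, 0.242] pointing down, gripper open.
Joint ranges: [-2.76, 2.76], [-0.86, 1.69], [-1.03, 1.26], [-2.2, 2.34], [-1.47, 1.5], [-3.14, 3.14]. Speed limits (rad/s): [2.57, 2.57, 3.14, 3.14, 3.14, 3.14].

INTERFACE

Orientations are given as a unit quaternion [w, x, y, z].
In Python, from workcell import * gives the robot as it stands. The module is installed in compiled form; this text tells all that it offers.
- The arm moves only by the tool jog_arm, never from a script. Its argument "moves" is a list of rows, each an object with "fingers": the closure, from 0 (fully open) to 1 (shut); "slide": the shift along the tool's x, y, z in mm, a list of three; "angular": the turn, a rotation vector about the tool's x, y, z in degrees, a list of three. A call has 1 to 10 rows; each row is the pose to reach, as a shift and turn from the pose commanded when the call began, along the tool's axes at that moment; what a row does not reach only later rows make up. A row lasts 1/12 s, in which the tool goes at most 41.7 mm and 7.16 degrees, less where a joint would pass 70% of its speed; a pose out of reach is approached as far as the arm can. A call with a gripper value outside its range is refused whole. The fingers move at their own pace and stop on an object; "squeeze" is the grip in N (left out, the last holds). Time passes only in rows, so rows that repeat a pose let the fingers close. It gives the time, the measured TCP pose, the force, the opening and the grip force at its end, in the units of the state.
- get_state(): the state, without advancing time (a new reading comes with each control period).
- read_camera(name): name is "scene" or "side" or "wrist"; returns a dict with "color" (384x512x3 uint8, red, green, blue), "fovy" (degrees; the focal length in pixels is half the picture's height over the tangent of half this angle, whatever the lens; pixels are square), "cx", "cy" (the principal point, pixels), "D" ([k1, k2, p1, p2, k3] as OpenCV has them; the pictures are not rectified), "world_from_camera" (4x4, takes a point from camera to world coordinates); the wrist camera has in their place "tool_from_camera" (4x4, takes a point from camera to tool coordinates, whose origin is the TCP and whose axes are the flange's). Camera axes: x right, y down, z forward; pixel columns grow to the right and rows downward; lengths in m; the calibration is good to about 2 mm. A picture is of the moment at which its call begins: read the wrist's pose just before it. There is no depth.
- hand_in(): hands the job in; it is judged then, once.
Trained networks look in a picture, given as the dict that the camera call returned (one of the last four; its "shot" number tells which), for a name from the list of things; names that differ only in an ending like _2 or _b are one class to them, and where a whole thing is asked for, a point or a joint stands for the part that bears it (a point fixed in the world has none). Each returns a list of dicts, best first, with "p" (0 to 1); they miss things now and then, are a little off and sometimes report something else, mostly with a low value. They report only what shows in the picture. A call takes as long as a camera call. They do not tell look-alikes from the thing itself.
- look_for(target, picture): "point" ([column, row] in pixels, amid what is visible of it).
- tip_of(target, picture): "point" ([column, row] in pixels: a listed point, or the origin of a listed thing).
The state is a dict: "clock": time; "joint_pos": joint angles; "qvel": joint speeds; "tau": joint torques, N m; "tcp_pos": TCP position; "orientation": TCP orientation; "wrist_force": force on the tool from outside, world axes, zero at the start; "ft_torque": the same for the moment, N m; "finger_gap": finger opening in m; "grip_force": force on a finger pad.
Only numpy, scipy, OpenCV 4.12 (cv2) and the standard library are available. Lean on these libraries where they do the work, as an engineer would, in place of code of your own. Each camera call takes 0.05 s, during which the arm holds its last target. There are 200 camera calls.

TASK

Set out the decorating place: lay the cork disc flat in the middle of the banding wheel and stand the tall cup upright on the middle of the cork; stand the squat square water pot upright on the table midway between wheel and white tile, in line with their centres. Set the wooden brush rest, notches up, on the table behind the tile (the side away from the robot), centred on and parallel to the tile's far edge with a gap of about 3 cm. Leave the lidded jar and the stack of dishes where they stand.

Things in the scene. Friction and masses are not known exactly. Their poses are not given: they have to be found in the camera images.
- wheel: metal banding wheel (potter's turntable), fixed to the table and not turning: flat round top 120 mm in diameter, 45 mm above the table, on a narrower stem and foot. Origin on its axis at table level, z up. Its centre is 220 mm from the tile's centre, to the robot's left or right of it; the wheel's own y axis lies along the line between the two centres
- tile: white square palette tile with three dabs of dried colour, 90 x 90 mm, 8 mm thick, fixed on the table. Origin at the centre of its underside, z up, x pointing away from the robot (behind the tile) square to its far edge, y along that edge to the robot's left
- cork: loose thick plain cork disc, 54 mm in diameter, 18 mm high, about 30 g. Origin at the centre of its underside, z up
- cup: loose tall white handleless cup, open at the top, 80 mm high, 60 mm in diameter at the rim (58 mm at 12 mm height, foot 44 mm), wall 4 mm, about 150 g, standing upright. Origin at the centre of its foot, z up
- pot: loose squat square white water pot, open at the top, 58 x 58 mm outside with upright sides along its x and y axes, 46 mm high, wall 6 mm, about 160 g, empty, standing upright. Origin at the centre of its underside, z up
- rest: loose wooden brush rest: a bar 28 mm (its x) by 84 mm (its y), 22 mm high, the lower 14 mm solid, above it four ridges with notches between, about 60 g. Origin at the centre of its underside, z up, y along its length
- jar: bystander: white jar with a knobbed lid (one solid piece), 52 mm in diameter, 74 mm high with the knob, loose. Origin at the centre of its underside. Leave it alone
- dishes: bystander: small stack of flat white dishes (one solid piece), 68 mm in diameter, 26 mm high, loose. Origin at the centre of its underside. Leave it alone
Mind the look-alikes: they are no part of the job. What is shaped like the wheel but green or turquoise is not meant.

How it is judged:
At the end, for the whole second after the job is handed in: Cork flat on wheel within 12 mm of centre; cup upright on cork within 10 mm; pot upright on table, at most 125 mm from wheel and tile centres, 15 mm off their line; rest on table, notches up, gap 15-45 mm behind tile, within 15 mm sideways, parallel within 0.2 rad; all four at rest (horizontal distance between cork and wheel below 0.012 m and height (world z) of cork between 0.041 and 0.049 m and angle between each of cork, cup, pot, rest's own z axis and vertical below 0.08 rad and horizontal distance between cup and cork below 0.01 m and height (world z) of cup between 0.058 and 0.068 m and horizontal distance between pot and wheel below 0.125 m and horizontal distance between pot and tile below 0.125 m and x of pot in the frame of wheel between -0.015 and 0.015 m and height (world z) of pot between -0.004 and 0.005 m and x of rest in the frame of tile between 0.074 and 0.104 m and y of rest in the frame of tile between -0.015 and 0.015 m and angle between the y axis of rest and the y axis of tile, either way round below 0.2 rad and height (world z) of rest between -0.004 and 0.005 m and linear speed of each of cork, cup, pot, rest below 0.02 m/s and angular speed of each of cork, cup, pot, rest below 0.2 rad/s); the robot touches nothing.
It fails at once if the lidded jar was moved by more than 20 mm (distance of jar from where it was at the start of the episode above 0.02 m).
It fails at once if the stack of dishes was moved by more than 20 mm (distance of dishes from where it was at the start of the episode above 0.02 m).
It also fails if it takes over 106 s, if anything falls off the work surface, if the arm or the gripper's body presses on something with over 40 N, if the wrist force passes 120 N, or if a joint passes its speed limit or range.

## Working session

There is one attempt and no reset: what is moved stays moved. The work goes in short steps, Python scripts to look and compute and a tool call to move; the robot and the scene stay as the last step left them, time stands still between calls to the robot, and variables do not carry over. Pictures are saved under pics/ and viewed, at most 14 in all, crops included, and the job is handed in when it is done.

Besides the shell and the picture viewer there is one more tool, called after "Request:" as name(argument=value, ...) on one line, values as JSON. jog_arm: Moves the arm, as the interface text tells. Its arguments: {"type":"object","properties":{"moves":{"type":"array","items":{"type":"object","properties":{"fingers":{"type":"number"},"slide":{"type":"array","items":{"type":"number"}},"angular":{"type":"array","items":{"type":"number"}}}}},"squeeze":{"type":"number"}},"required":["moves"]}

```bash
mkdir -p pics
cat > h.py <<'E'
from workcell import *
import numpy as np, cv2
from scipy.spatial.transform import Rotation as R
def T_tool(s=None):
    s=s or get_state(); q=s['orientation']; T=np.eye(4)
    T[:3,:3]=R.from_quat([q[1],q[2],q[3],q[0]]).as_matrix(); T[:3,3]=s['tcp_pos']; return T
def snap(name,save=None):
    T=T_tool(); p=read_camera(name)
    p['W']=np.array(p['world_from_camera']) if 'world_from_camera' in p else T@np.array(p['tool_from_camera'])
    f=p['color'].shape[0]/2/np.tan(np.radians(p['fovy'])/2)
    p['K']=np.array([[f,0,p['cx']],[0,f,p['cy']],[0,0,1.]])
    if save: cv2.imwrite('pics/'+save,p['color'][:,:,::-1])
    return p
def ray(p,px,z):
    u=cv2.undistortPoints(np.array([[px]],float),p['K'],np.array(p['D'],float))[0,0]
    d=p['W'][:3,:3]@[u[0],u[1],1]; o=p['W'][:3,3]
    return o+d*(z-o[2])/d[2]
def proj(p,X):
    C=np.linalg.inv(p['W']); X=np.atleast_2d(X)
    return cv2.projectPoints(X.astype(float),cv2.Rodrigues(C[:3,:3])[0],C[:3,3],p['K'],np.array(p['D'],float))[0][:,0]
E
python3 - <<'E'
from h import *
s=get_state(); print(s['clock'],s['tcp_pos'],s['orientation'],s['finger_gap'])
H=dict(wheel=.045,tile=.008,cork=.018,cup=.08,pot=.046,rest=.022,jar=.074,dishes=.026)
for c in ['scene','side']:
    p=snap(c,c+'0.png'); print(c,p['W'][:3,3].round(2))
    for n in H:
        for k in ('tip','look'):
            r=tip_of(n,p) if k=='tip' else look_for(n,p)
            print(n,k,[(round(a['p'],2),np.round(a['point']).astype(int).tolist(),ray(p,a['point'],0 if k=='tip' else H[n]/2)[:2].round(3).tolist()) for a in r[:3]])
E
```

```text
0.0 [ 0.17520172 -0.547115    0.24137551] [-9.54454292e-04  9.88027950e-01  1.54272025e-01 -2.45890332e-05] 0.08550156125232566
scene [ 1.33 -0.56  1.04]
wheel tip [(0.98, [256, 164], [0.378, 0.114]), (0.93, [288, 251], [0.73, -0.019]), (0.74, [290, 192], [0.546, 0.129])]
wheel look [(0.86, [287, 184], [0.53, 0.128]), (0.81, [254, 156], [0.366, 0.117]), (0.74, [290, 243], [0.721, -0.011])]
tile tip [(0.67, [230, 221], [0.545, -0.093])]
tile look [(0.92, [232, 218], [0.541, -0.084])]
cork tip [(0.5, [174, 235], [0.497, -0.256])]
cork look [(0.78, [172, 235], [0.503, -0.263])]
cup tip [(0.93, [161, 273], [0.596, -0.347])]
cup look [(0.78, [156, 259], [0.576, -0.346])]
pot tip [(0.84, [357, 172], [0.6, 0.367]), (0.31, [160, 274], [0.598, -0.352])]
pot look [(0.83, [356, 169], [0.604, 0.353])]
rest tip [(0.69, [326, 141], [0.418, 0.388]), (0.29, [174, 238], [0.506, -0.26])]
rest look [(0.6, [328, 141], [0.432, 0.385]), (0.34, [232, 222], [0.557, -0.093])]
jar tip []
jar look [(0.57, [317, 163], [0.521, 0.256])]
dishes tip [(0.7, [125, 234], [0.416, -0.374])]
dishes look [(0.68, [123, 232
[... 242 characters left out ...]
]), (0.61, [276, 240], [0.386, 0.095])]
tile tip [(0.88, [258, 186], [0.549, -0.078])]
tile look [(0.65, [261, 188], [0.535, -0.072])]
cork tip [(0.59, [294, 158], [0.514, -0.264]), (0.36, [258, 185], [0.552, -0.085])]
cork look []
cup tip [(0.59, [286, 139], [0.591, -0.343])]
cup look [(0.75, [287, 131], [0.589, -0.342])]
pot tip []
pot look [(0.81, [148, 278], [0.605, 0.371])]
rest tip [(0.64, [204, 322], [0.421, 0.385]), (0.61, [152, 281], [0.603, 0.365])]
rest look [(0.92, [202, 319], [0.426, 0.384])]
jar tip [(0.63, [202, 275], [0.503, 0.284])]
jar look [(0.98, [201, 268], [0.502, 0.285])]
dishes tip [(0.69, [334, 148], [0.419, -0.394])]
dishes look [(0.69, [336, 145], [0.417, -0.396])]
```

View pics/scene0.png

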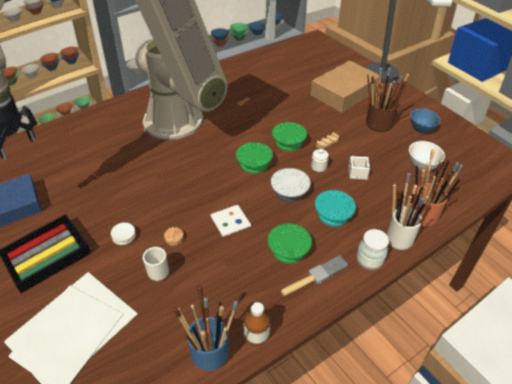

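View pics/side0.png

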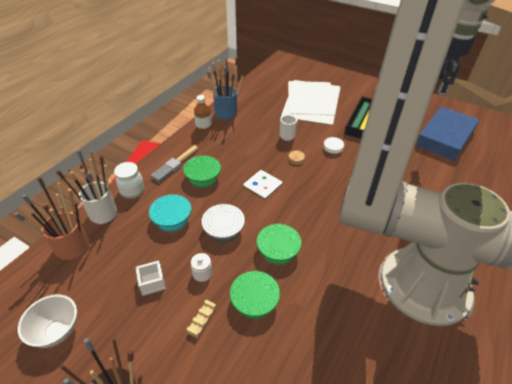

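The wheel candidates in the scene view are white/grey at (290,183), green at (254,157), (289,136) and (290,242), and turquoise at (335,207). The grey one fits: it isn't green or turquoise, and it lies about 0.22 m from the tile. I'll confirm it in an enlarged crop and measure the yaws.

```bash
cat >> h.py <<'E'
def rect(p,c,z,half=.07,s=2000):
    "overhead view of plane z about c; rows = +x up, cols = +y left"
    n=int(2*half*s); g=(np.arange(n)+.5)/s-half
    X=np.stack(np.broadcast_arrays(c[0]-g[:,None],c[1]-g[None,:],z),-1).reshape(-1,3)
    m=proj(p,X).reshape(n,n,2).astype(np.float32)
    return cv2.remap(p['color'],m[...,0],m[...,1],cv2.INTER_LINEAR)
def w(c,px,half=.07,s=2000): return np.array([c[0]+half-px[1]/s,c[1]+half-px[0]/s])
E
python3 - <<'E'
from h import *
C=dict(wheel=((.54,.13),.045),tile=((.545,-.085),.008),pot=((.6,.365),.046),rest=((.42,.386),.022),cork=((.505,-.26),.018),cup=((.594,-.345),.08))
rows=[]
for c in ['scene','side']:
    p=snap(c)
    if c=='scene': crop=cv2.resize(p['color'][130:270,200:400],None,fx=3,fy=3,interpolation=cv2.INTER_CUBIC)
    r=[]
    for n,(xy,z) in C.items():
        im=rect(p,xy,z); r.append(cv2.resize(im,(130,130)))
        if n in('wheel','tile'):
            hsv=cv2.cvtColor(im,cv2.COLOR_RGB2HSV); m=((hsv[...,1]<70)&(hsv[...,2]>120)).astype(np.uint8)
            m=cv2.morphologyEx(m,cv2.MORPH_OPEN,np.ones((5,5)))
            k=max(cv2.findContours(m,0,1)[0],key=cv2.contourArea)
            if n=='tile': a=cv2.minAreaRect(k)
            else: a=cv2.fitEllipse(cv2.convexHull(k))
            print(c,n,w(xy,a[0]).round(4),np.array(a[1])/2,a[2])
    rows.append(np.hstack(r))
im=np.vstack(rows); cr=np.zeros((330,780,3),np.uint8); cc=cv2.resize(crop,(471,330)); cr[:,:471]=cc
cv2.imwrite('pics/m1.png',np.vstack([im,cr])[:,:,::-1])
E
```

```text
scene wheel [0.5457 0.1257] [123.34950256 130.80807495] 44.71750259399414
scene tile [ 0.5454 -0.0932] [95.91856384 99.82701874] 7.678963661193848
side wheel [0.5426 0.1278] [123.85129547 127.35253143] 56.582984924316406
side tile [ 0.5417 -0.0917] [101.19107056  98.67624664] 7.539444923400879
```

View pics/m1.png

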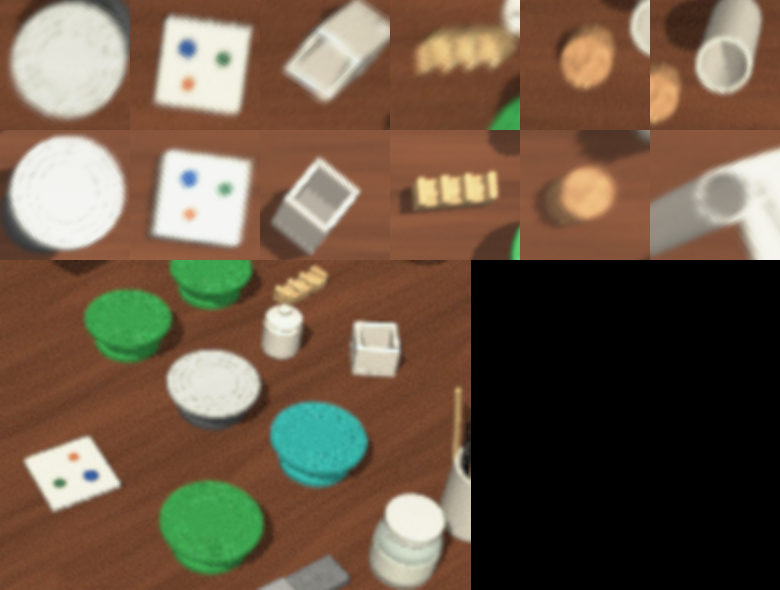

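The crop confirms the wheel: it is the only grey-white disc, centred at (0.544, 0.127). The tile is at (0.5435, -0.0925) with yaw -7.6°, and the distance between them is 0.2195 m, which matches the given 220 mm. Now I'll move above the cork.

```bash
cat >> h.py <<'E'
def plan(xyz,close=None):
    "slide(mm)/angular(deg) from here; close = world angle (deg) of closing line, mod 180"
    s=get_state(); T=T_tool(s); d=T[:3,:3].T@(np.array(xyz)-T[:3,3])*1000
    y=T[:3,1]; cur=np.degrees(np.arctan2(y[1],y[0])); a=0 if close is None else (close-cur+90)%180-90
    z=np.array([0,0,-1.]); yn=np.r_[np.cos(np.radians(cur+a)),np.sin(np.radians(cur+a)),0]
    N=np.c_[np.cross(yn,z),yn,z]; v=np.degrees(R.from_matrix(T[:3,:3].T@N).as_rotvec())
    print('slide',d.round(1).tolist(),'ang',v.round(1).tolist(),'| tcp',s['tcp_pos'].round(4),'close',round(cur,1),'q1,q6',np.round([s['joint_pos'][0],s['joint_pos'][5]],2),'t',round(s['clock'],2),'gap',round(s['finger_gap'],4),'F',np.round(s['wrist_force'],1))
E
python3 -c "
from h import *
plan((.47,-.28,.22))"
```

```text
slide [362.3, -165.1, 22.3] ang [0.0, 0.0, -0.0] | tcp [ 0.1753 -0.5477  0.2423] close -72.2 q1,q6 [-1.4   1.43] t 1.8 gap 0.0855 F [ 0.5 -0.   0.7]
```

Request:
jog_arm(moves=[{"slide":[362,-165,22]},{"slide":[362,-165,22]},{"slide":[362,-165,22]},{"slide":[362,-165,22]},{"slide":[362,-165,22]},{"slide":[362,-165,22]},{"slide":[362,-165,22]},{"slide":[362,-165,22]},{"slide":[362,-165,22]},{"slide":[362,-165,22]}])

```text
schema error: expected keys fingers, slide, angular
```

Request:
jog_arm(moves=[{"slide":[0,0,0]},{"slide":[0,0,0]},{"slide":[0,0,0]}])

```text
schema error: expected keys fingers, slide, angular
```

Run:
```python
from h import *
plan((.509,-.2625,.1))
p=snap('wrist','w1.png'); print('cam',p['W'].round(3))
for n,z in dict(cork=.018,cup=.08).items():
    print(n,[(round(a['p'],2),np.round(a['point']).tolist(),ray(p,a['point'],0)[:2].round(4)) for a in tip_of(n,p)[:2]],[(round(a['p'],2),np.round(a['point']).tolist(),ray(p,a['point'],z)[:2].round(4)) for a in look_for(n,p)[:2]])
hsv=cv2.cvtColor(rect(p,(.509,-.2625),.018,.05),cv2.COLOR_RGB2HSV)
```

```text
slide [404.8, -169.8, 142.3] ang [0.0, 0.0, -0.0] | tcp [ 0.1753 -0.5477  0.2423] close -72.2 q1,q6 [-1.4   1.43] t 1.8 gap 0.0855 F [ 0.5 -0.   0.7]
cam [[ 0.306 -0.906 -0.292  0.25 ]
 [-0.952 -0.291 -0.094 -0.524]
 [ 0.     0.307 -0.952  0.373]
 [ 0.     0.     0.     1.   ]]
cork [] []
cup [] []
```

View pics/w1.png

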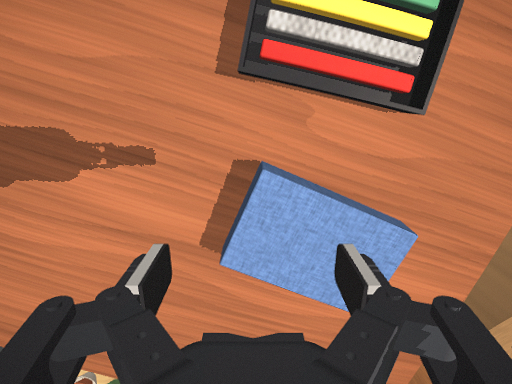

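The picture shows only the start area: the blue box and the pastel tray. The move was refused because each row needs all three keys.

Request:
jog_arm(moves=[{"fingers":0,"angular":[0,0,0],"slide":[362,-165,22]},{"fingers":0,"angular":[0,0,0],"slide":[362,-165,22]},{"fingers":0,"angular":[0,0,0],"slide":[362,-165,22]},{"fingers":0,"angular":[0,0,0],"slide":[362,-165,22]},{"fingers":0,"angular":[0,0,0],"slide":[362,-165,22]},{"fingers":0,"angular":[0,0,0],"slide":[362,-165,22]},{"fingers":0,"angular":[0,0,0],"slide":[362,-165,22]},{"fingers":0,"angular":[0,0,0],"slide":[362,-165,22]},{"fingers":0,"angular":[0,0,0],"slide":[362,-165,22]},{"fingers":0,"angular":[0,0,0],"slide":[362,-165,22]}])

```text
clock: 2.88
tcp_pos: [0.4722, -0.2771, 0.2202]
orientation: [-0.0, 0.988, 0.156, 0.001]
wrist_force: [-0.2, -0.8, 0.8]
finger_gap: 0.0854
grip_force: 0.0
```

Request:
jog_arm(moves=[{"fingers":0,"angular":[0,0,0],"slide":[0,0,0]},{"fingers":0,"angular":[0,0,0],"slide":[0,0,0]}])

```text
clock: 3.05
tcp_pos: [0.4705, -0.279, 0.2201]
orientation: [0.0, 0.988, 0.156, -0.0]
wrist_force: [-1.2, 0.1, 0.6]
finger_gap: 0.0856
grip_force: 0.0
```

Run:
```python
from h import *
plan((.509,-.2625,.1))
p=snap('wrist','w2.png')
for n,z in dict(cork=.018,cup=.08).items():
    print(n,[(round(a['p'],2),np.round(a['point']).tolist(),ray(p,a['point'],0)[:2].round(4)) for a in tip_of(n,p)[:2]],[(round(a['p'],2),np.round(a['point']).tolist(),ray(p,a['point'],z)[:2].round(4)) for a in look_for(n,p)[:2]])
```

```text
slide [41.8, -3.9, 120.1] ang [-0.0, 0.0, 0.0] | tcp [ 0.4705 -0.279   0.2201] close -72.1 q1,q6 [-0.68  2.15] t 3.05 gap 0.0856 F [-1.2  0.1  0.6]
cork [(0.68, [247.0, 130.0], array([ 0.5095, -0.2599]))] [(0.78, [245.0, 132.0], array([ 0.5077, -0.2588])), (0.42, [371.0, 84.0], array([ 0.6017, -0.3747]))]
cup [(0.79, [349.0, 87.0], array([ 0.5936, -0.3585]))] [(0.73, [369.0, 84.0], array([ 0.5912, -0.3508]))]
```

View pics/w2.png

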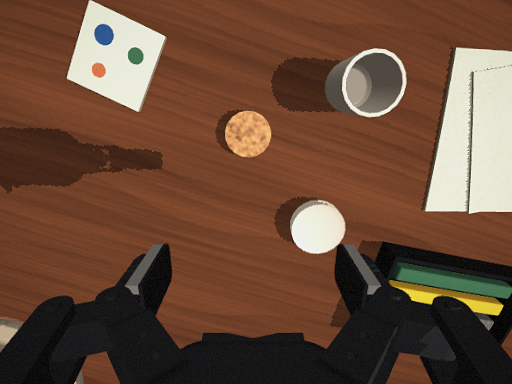

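The view shows the cork at (247,133), the cup rim centred at (369,83), the dishes at (318,227) and the tile at (117,55). Next I'll refine the cork and cup with circle fits.

Run:
```python
from h import *
p=snap('wrist')
for n,c,z,f in [('cork',(.509,-.2615),.018,lambda h:(h[...,1]>60)&(h[...,2]>140)),('cup',(.595,-.349),.08,lambda h:(h[...,1]<90)&(h[...,2]>60))]:
    im=rect(p,c,z,.05); h=cv2.cvtColor(im,cv2.COLOR_RGB2HSV); m=cv2.morphologyEx(f(h).astype(np.uint8),cv2.MORPH_OPEN,np.ones((7,7)))
    if n=='cup':
        g=cv2.GaussianBlur(cv2.cvtColor(im,cv2.COLOR_RGB2GRAY),(5,5),0)
        cc=cv2.HoughCircles(g,cv2.HOUGH_GRADIENT,1,20,param1=80,param2=20,minRadius=50,maxRadius=66); print(n,[(w(c,q,.05).round(4),q[2]/2) for q in cc[0][:3]])
    k=max(cv2.findContours(m,0,1)[0],key=cv2.contourArea); a=cv2.fitEllipse(cv2.convexHull(k)); print(n,w(c,a[0],.05).round(4),np.array(a[1])/2)
plan((.509,-.2625,.08),-60)
```

```text
cork [ 0.507  -0.2618] [53.5202713  53.84039688]
cup [(array([ 0.5927, -0.3548], dtype=float32), np.float32(25.8))]
cup [ 0.5904 -0.3489] [59.33361435 74.82602692]
slide [43.8, -5.8, 140.4] ang [0.0, 0.0, -12.4] | tcp [ 0.469  -0.2812  0.2205] close -72.4 q1,q6 [-0.69  2.15] t 3.35 gap 0.0856 F [ 0.6 -0.4  0.7]
```

Request:
jog_arm(moves=[{"fingers":0,"angular":[0,0,0],"slide":[41,-6,40]},{"fingers":0,"angular":[0,0,0],"slide":[41,-6,80]},{"fingers":0,"angular":[0,0,0],"slide":[41,-6,120]},{"fingers":0,"angular":[0,0,0],"slide":[41,-6,150]},{"fingers":0,"angular":[0,0,0],"slide":[41,-6,175]},{"fingers":0,"angular":[0,0,0],"slide":[41,-6,193]},{"fingers":0,"angular":[0,0,0],"slide":[41,-6,204]},{"fingers":0,"angular":[0,0,0],"slide":[41,-6,208]},{"fingers":0,"angular":[0,0,0],"slide":[41,-6,208]}])

```text
clock: 4.1
tcp_pos: [0.5065, -0.2624, 0.0119]
orientation: [-0.0, 0.988, 0.154, -0.0]
wrist_force: [-0.1, -0.0, 0.1]
finger_gap: 0.0855
grip_force: 0.0
```

Request:
jog_arm(moves=[{"fingers":1,"angular":[0,0,0],"slide":[0,0,0]},{"fingers":1,"angular":[0,0,0],"slide":[0,0,0]},{"fingers":1,"angular":[0,0,0],"slide":[0,0,0]},{"fingers":1,"angular":[0,0,0],"slide":[0,0,0]},{"fingers":1,"angular":[0,0,0],"slide":[0,0,0]},{"fingers":1,"angular":[0,0,0],"slide":[0,0,0]},{"fingers":1,"angular":[0,0,0],"slide":[0,0,0]},{"fingers":1,"angular":[0,0,0],"slide":[0,0,0]}], squeeze=30)

```text
clock: 4.77
tcp_pos: [0.5081, -0.2628, 0.0141]
orientation: [0.001, 0.988, 0.154, 0.001]
wrist_force: [-0.7, -1.1, 6.0]
finger_gap: 0.0527
grip_force: 31.1
```

Request:
jog_arm(moves=[{"fingers":1,"angular":[0,0,0],"slide":[0,0,-20]},{"fingers":1,"angular":[0,0,0],"slide":[0,0,-55]},{"fingers":1,"angular":[0,0,0],"slide":[0,0,-95]},{"fingers":1,"angular":[0,0,0],"slide":[0,0,-130]},{"fingers":1,"angular":[0,0,0],"slide":[0,0,-150]}])

```text
clock: 5.18
tcp_pos: [0.5085, -0.2629, 0.1674]
orientation: [0.002, 0.988, 0.154, 0.002]
wrist_force: [0.4, -0.2, -0.5]
finger_gap: 0.0526
grip_force: 31.9
```

Request:
jog_arm(moves=[{"fingers":1,"angular":[0,0,-4],"slide":[8,-18,0]},{"fingers":1,"angular":[0,0,-10],"slide":[22,-52,0]},{"fingers":1,"angular":[0,0,-17],"slide":[37,-87,0]},{"fingers":1,"angular":[0,0,-24],"slide":[53,-123,0]},{"fingers":1,"angular":[0,0,-31],"slide":[69,-160,0]},{"fingers":1,"angular":[0,0,-38],"slide":[85,-197,0]},{"fingers":1,"angular":[0,0,-45],"slide":[100,-233,0]},{"fingers":1,"angular":[0,0,-52],"slide":[115,-268,0]},{"fingers":1,"angular":[0,0,-57],"slide":[129,-301,0]},{"fingers":1,"angular":[0,0,-60],"slide":[141,-329,0]}])

```text
clock: 6.02
tcp_pos: [0.5409, 0.097, 0.163]
orientation: [0.0, 0.777, 0.63, 0.001]
wrist_force: [-0.2, -0.9, -0.7]
finger_gap: 0.0526
grip_force: 31.9
```

```bash
python3 -c "
from h import *
plan((.544,.127,.16),-12)"
```

```text
slide [30.0, -3.2, 3.0] ang [0.1, -0.0, 0.1] | tcp [0.5409 0.097  0.163 ] close -11.9 q1,q6 [0.03 1.81] t 6.02 gap 0.0526 F [-0.2 -0.9 -0.7]
```

Request:
jog_arm(moves=[{"fingers":1,"angular":[0,0,0],"slide":[18,-2,10]},{"fingers":1,"angular":[0,0,0],"slide":[29,-3,35]},{"fingers":1,"angular":[0,0,0],"slide":[29,-3,62]},{"fingers":1,"angular":[0,0,0],"slide":[29,-3,84]},{"fingers":1,"angular":[0,0,0],"slide":[29,-3,96]},{"fingers":1,"angular":[0,0,0],"slide":[29,-3,101]},{"fingers":1,"angular":[0,0,0],"slide":[29,-3,104]},{"fingers":1,"angular":[0,0,0],"slide":[29,-3,104]},{"fingers":1,"angular":[0,0,0],"slide":[29,-3,104]}])

```text
clock: 6.77
tcp_pos: [0.545, 0.1234, 0.0596]
orientation: [0.001, 0.779, 0.628, 0.001]
wrist_force: [0.1, -0.1, 0.1]
finger_gap: 0.0525
grip_force: 31.9
```

```bash
python3 -c "
from h import *
plan((.544,.127,.0572),-12)"
```

```text
slide [3.3, -1.8, 2.3] ang [0.1, -0.0, -0.3] | tcp [0.545  0.1234 0.0596] close -12.3 q1,q6 [0.08 1.86] t 6.77 gap 0.0525 F [ 0.1 -0.1  0.1]
```

Request:
jog_arm(moves=[{"fingers":1,"angular":[0,0,0],"slide":[3,-1,1]},{"fingers":1,"angular":[0,0,0],"slide":[3,-1,2]},{"fingers":1,"angular":[0,0,0],"slide":[3,-1,2.5]},{"fingers":1,"angular":[0,0,0],"slide":[3,-1,2.5]}])

```text
clock: 7.1
tcp_pos: [0.5456, 0.1262, 0.0591]
orientation: [0.002, 0.779, 0.627, 0.002]
wrist_force: [-4.0, -2.5, 16.9]
finger_gap: 0.0523
grip_force: 33.4
```

Request:
jog_arm(moves=[{"fingers":0,"angular":[0,0,0],"slide":[0,0,0]},{"fingers":0,"angular":[0,0,0],"slide":[0,0,0]},{"fingers":0,"angular":[0,0,0],"slide":[0,0,0]},{"fingers":0,"angular":[0,0,0],"slide":[0,0,0]},{"fingers":0,"angular":[0,0,0],"slide":[0,0,0]},{"fingers":0,"angular":[0,0,0],"slide":[0,0,-20]},{"fingers":0,"angular":[0,0,0],"slide":[-20,0,-60]},{"fingers":0,"angular":[0,0,0],"slide":[-50,0,-100]},{"fingers":0,"angular":[0,0,0],"slide":[-70,0,-140]},{"fingers":0,"angular":[0,0,0],"slide":[-70,0,-160]}])

```text
clock: 7.93
tcp_pos: [0.5283, 0.0562, 0.2176]
orientation: [0.0, 0.779, 0.627, -0.0]
wrist_force: [1.2, 0.4, -0.8]
finger_gap: 0.0856
grip_force: 0.0
```

Request:
jog_arm(moves=[{"fingers":0,"angular":[0,0,0],"slide":[0,0,0]},{"fingers":0,"angular":[0,0,0],"slide":[0,0,0]}])

```text
clock: 8.1
tcp_pos: [0.5305, 0.0575, 0.218]
orientation: [0.002, 0.779, 0.627, 0.002]
wrist_force: [-0.2, -0.9, 0.1]
finger_gap: 0.0852
grip_force: 0.0
```

```bash
cat >> h.py <<'E'
def blob(p,c,z,f,half=.05,rot=False,k=7):
    h=cv2.cvtColor(rect(p,c,z,half),cv2.COLOR_RGB2HSV); m=cv2.morphologyEx(f(h).astype(np.uint8),cv2.MORPH_OPEN,np.ones((k,k)))
    q=max(cv2.findContours(m,0,1)[0],key=cv2.contourArea); a=cv2.minAreaRect(q) if rot else cv2.fitEllipse(cv2.convexHull(q))
    print(w(c,a[0],half).round(4),np.array(a[1])/2,round(a[2],1)); return w(c,a[0],half)
CORK=lambda h:(h[...,1]>60)&(h[...,2]>140)
WHITE=lambda h:(h[...,1]<70)&(h[...,2]>120)
E
python3 - <<'E'
from h import *
plan((.594,-.35,.2))
for c in ('wrist','scene','side'):
    p=snap(c,c+'3.png')
    try:
        print(c); blob(p,(.544,.127),.063,CORK); blob(p,(.544,.127),.045,lambda h:(h[...,2]>90)&((h[...,1]<60)|(h[...,2]>140)),.07); blob(p,(.5435,-.0925),.008,WHITE,.07,True)
    except Exception as e: print(e)
E
```

```text
slide [-384.6, 148.9, 18.4] ang [0.3, -0.1, 0.0] | tcp [0.5305 0.0575 0.218 ] close -12.3 q1,q6 [-0.04  1.74] t 8.1 gap 0.0852 F [-0.2 -0.9  0.1]
wrist
[0.5456 0.1253] [53.41931534 53.89725494] 69.5
[0.5428 0.1271] [119.40812683 120.14134979] 142.5
[ 0.5422 -0.0907] [92.29460907 89.95594788] 7.9
scene
[0.5529 0.1203] [55.43676376 71.34236145] 43.3
[0.5464 0.1251] [124.81539154 134.44987488] 45.3
[ 0.5454 -0.0933] [96.05218506 99.7602005 ] 7.7
side
[0.5437 0.1284] [53.621521   57.19603729] 57.5
[0.5424 0.1256] [131.80862427 182.74032593] 137.9
[ 0.5417 -0.0916] [101.54994965  98.52341461] 7.7
```

View pics/wrist3.png

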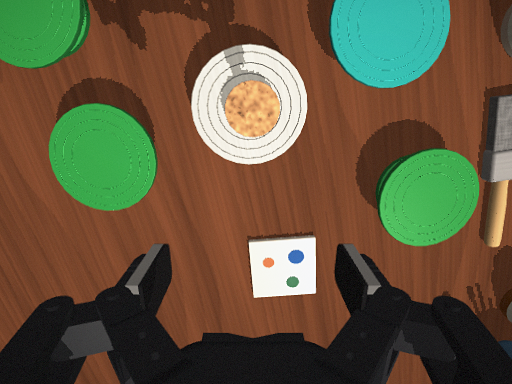

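The cork sits on the wheel at (252,108), with the wheel centre at (249,104), so it is about 3 mm off. The tile is at (283,267). Next is the cup.

Request:
jog_arm(moves=[{"fingers":0,"angular":[0,0,0],"slide":[-390,136,0]},{"fingers":0,"angular":[0,0,0],"slide":[-390,136,0]},{"fingers":0,"angular":[0,0,0],"slide":[-390,136,0]},{"fingers":0,"angular":[0,0,0],"slide":[-390,136,0]},{"fingers":0,"angular":[0,0,0],"slide":[-390,136,0]},{"fingers":0,"angular":[0,0,0],"slide":[-390,136,0]},{"fingers":0,"angular":[0,0,0],"slide":[-390,136,0]},{"fingers":0,"angular":[0,0,0],"slide":[-390,136,0]},{"fingers":0,"angular":[0,0,0],"slide":[-390,136,0]},{"fingers":0,"angular":[0,0,0],"slide":[-390,136,0]}])

```text
clock: 9.08
tcp_pos: [0.5787, -0.3534, 0.2131]
orientation: [-0.002, 0.778, 0.628, -0.0]
wrist_force: [0.1, 0.0, 1.0]
finger_gap: 0.0856
grip_force: 0.0
```

Request:
jog_arm(moves=[{"fingers":0,"angular":[0,0,0],"slide":[-34,12,0]},{"fingers":0,"angular":[0,0,0],"slide":[-34,12,0]},{"fingers":0,"angular":[0,0,0],"slide":[-34,12,0]},{"fingers":0,"angular":[0,0,0],"slide":[-34,12,0]}])

```text
clock: 9.42
tcp_pos: [0.5832, -0.3867, 0.2134]
orientation: [-0.002, 0.778, 0.628, -0.0]
wrist_force: [0.9, 0.8, 0.2]
finger_gap: 0.0851
grip_force: 0.0
```

Run:
```python
from h import *
p=snap('wrist','w4.png')
print([(round(a['p'],2),np.round(a['point']).tolist(),ray(p,a['point'],0)[:2].round(4)) for a in tip_of('cup',p)[:2]])
# rim ellipse: bright outline; fit by projecting model circle against edges
g=cv2.cvtColor(p['color'],cv2.COLOR_RGB2HSV)
m=((g[...,1]<80)&(g[...,2]>90)).astype(np.uint8)
from scipy.optimize import minimize
def sil(c):
    t=np.linspace(0,2*np.pi,80); P=[]
    for z,r in((0,.022),(.012,.029),(.08,.03)): P.append(np.c_[c[0]+r*np.cos(t),c[1]+r*np.sin(t),0*t+z])
    o=np.zeros(m.shape,np.uint8); cv2.fillConvexPoly(o,cv2.convexHull(proj(p,np.vstack(P)).astype(np.float32)).astype(np.int32),1); return o
best=max(((lambda o:(((o&m).sum()/(o|(m&big)).sum()),x,y))(sil((x,y))) for big in [cv2.dilate(sil((.594,-.35)),np.ones((25,25)))] for x in np.arange(.58,.609,.001) for y in np.arange(-.365,-.335,.001)))
print(best)
plan((best[1],best[2],.05))
o=sil(best[1:]); im=p['color'].copy(); cv2.drawContours(im,cv2.findContours(o,0,1)[0],-1,(255,0,0),1); cv2.imwrite('pics/w4.png',im[:,:,::-1])
```

```text
[(0.89, [257.0, 142.0], array([ 0.5938, -0.3587]))]
(np.float64(0.9060304449648712), np.float64(0.594), np.float64(-0.355))
slide [32.2, 3.9, 165.0] ang [-0.1, -0.1, -0.0] | tcp [ 0.5836 -0.3859  0.215 ] close -12.2 q1,q6 [-0.7   1.08] t 9.52 gap 0.085 F [0.1 0.  0.6]
```

View pics/w4.png

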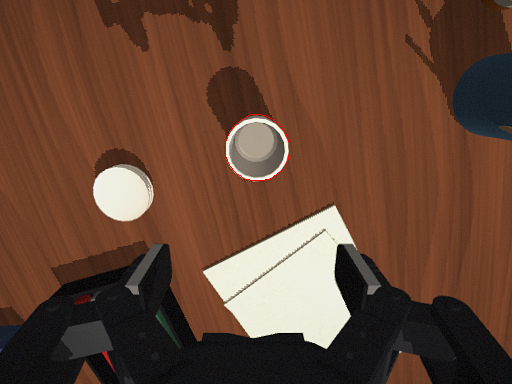

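The view shows the cup at (257,148), with the model outline fitting it to within a pixel or two. I'll descend and grip.

Request:
jog_arm(moves=[{"fingers":0,"angular":[0,0,0],"slide":[20,3,15]},{"fingers":0,"angular":[0,0,0],"slide":[31,4,40]},{"fingers":0,"angular":[0,0,0],"slide":[31,4,70]},{"fingers":0,"angular":[0,0,0],"slide":[31,4,100]},{"fingers":0,"angular":[0,0,0],"slide":[31,4,130]},{"fingers":0,"angular":[0,0,0],"slide":[31,4,155]},{"fingers":0,"angular":[0,0,0],"slide":[31,4,168]},{"fingers":0,"angular":[0,0,0],"slide":[31,4,168]}])

```text
clock: 10.18
tcp_pos: [0.5921, -0.3545, 0.044]
orientation: [-0.003, 0.778, 0.629, -0.001]
wrist_force: [0.4, 0.6, -0.3]
finger_gap: 0.085
grip_force: 0.0
```

Request:
jog_arm(moves=[{"fingers":1,"angular":[0,0,0],"slide":[0,0,0]},{"fingers":1,"angular":[0,0,0],"slide":[0,0,0]},{"fingers":1,"angular":[0,0,0],"slide":[0,0,0]},{"fingers":1,"angular":[0,0,0],"slide":[0,0,0]},{"fingers":1,"angular":[0,0,0],"slide":[0,0,0]},{"fingers":1,"angular":[0,0,0],"slide":[0,0,0]},{"fingers":1,"angular":[0,0,0],"slide":[0,0,0]}], squeeze=35)

```text
clock: 10.77
tcp_pos: [0.5952, -0.3587, 0.0501]
orientation: [0.002, 0.778, 0.628, 0.001]
wrist_force: [-0.5, 1.1, 6.4]
finger_gap: 0.06
grip_force: 38.3
```

```bash
python3 -c "
from h import *
plan((.594,-.355,.045))"
```

```text
slide [3.4, -2.0, 5.1] ang [0.2, 0.1, -0.0] | tcp [ 0.5952 -0.3587  0.0501] close -12.2 q1,q6 [-0.66  1.13] t 10.77 gap 0.06 F [-0.5  1.1  6.4]
```

Request:
jog_arm(moves=[{"fingers":1,"angular":[0,0,0],"slide":[0,0,-15]},{"fingers":1,"angular":[0,0,0],"slide":[0,0,-45]},{"fingers":1,"angular":[0,0,0],"slide":[0,0,-80]},{"fingers":1,"angular":[0,0,0],"slide":[0,0,-115]},{"fingers":1,"angular":[0,0,0],"slide":[0,0,-140]},{"fingers":1,"angular":[0,0,0],"slide":[0,0,-155]},{"fingers":1,"angular":[0,0,0],"slide":[0,0,-160]}])

```text
clock: 11.35
tcp_pos: [0.5954, -0.3594, 0.2122]
orientation: [0.003, 0.779, 0.628, 0.001]
wrist_force: [0.7, -0.0, -1.7]
finger_gap: 0.0599
grip_force: 38.6
```

Request:
jog_arm(moves=[{"fingers":1,"angular":[0,0,0],"slide":[12,-4,0]},{"fingers":1,"angular":[0,0,0],"slide":[36,-12,0]},{"fingers":1,"angular":[0,0,0],"slide":[70,-22,0]},{"fingers":1,"angular":[0,0,0],"slide":[105,-34,0]},{"fingers":1,"angular":[0,0,0],"slide":[140,-45,0]},{"fingers":1,"angular":[0,0,0],"slide":[175,-56,0]},{"fingers":1,"angular":[0,0,0],"slide":[210,-67,0]},{"fingers":1,"angular":[0,0,0],"slide":[245,-79,0]},{"fingers":1,"angular":[0,0,0],"slide":[280,-90,0]},{"fingers":1,"angular":[0,0,0],"slide":[315,-101,0]}])

```text
clock: 12.18
tcp_pos: [0.5612, -0.0273, 0.2067]
orientation: [-0.001, 0.779, 0.627, -0.0]
wrist_force: [0.3, 1.0, -0.8]
finger_gap: 0.0595
grip_force: 38.6
```

Request:
jog_arm(moves=[{"fingers":1,"angular":[0,0,0],"slide":[35,-11,0]},{"fingers":1,"angular":[0,0,0],"slide":[70,-23,0]},{"fingers":1,"angular":[0,0,0],"slide":[100,-33,0]},{"fingers":1,"angular":[0,0,0],"slide":[125,-40,0]},{"fingers":1,"angular":[0,0,0],"slide":[138,-45,0]},{"fingers":1,"angular":[0,0,0],"slide":[143,-47,0]},{"fingers":1,"angular":[0,0,0],"slide":[143,-47,0]},{"fingers":1,"angular":[0,0,0],"slide":[143,-47,0]}])

```text
clock: 12.85
tcp_pos: [0.5465, 0.1203, 0.2072]
orientation: [-0.0, 0.778, 0.628, -0.001]
wrist_force: [0.1, -0.5, -1.4]
finger_gap: 0.0601
grip_force: 38.6
```

Run:
```python
from h import *
plan((.545,.1255,.113)); plan((.545,.1255,.113))
from scipy.optimize import minimize
t=np.linspace(0,2*np.pi,80)
T=T_tool()
for c in ('wrist','scene','side'):
    p=snap(c); h=cv2.cvtColor(p['color'],cv2.COLOR_RGB2HSV)
    cv2.imwrite(f'pics/{c}5.png',p['color'][:,:,::-1])
    print(c,[(round(a['p'],2),np.round(a['point']).tolist(),ray(p,a['point'],.167)[:3].round(4)) for a in tip_of('cup',p)[:2]])
a=cv2.imread('pics/scene5.png')[60:260,190:390];b=cv2.imread('pics/side5.png')[100:300,130:330];cc=cv2.imread('pics/wrist5.png')
cv2.imwrite('pics/m5.png',np.hstack([cv2.resize(a,(250,250)),cv2.resize(b,(250,250)),cv2.resize(cc[:,100:484],(250,250))]))
```

```text
slide [4.9, -2.5, 94.2] ang [-0.0, 0.0, 0.0] | tcp [0.5465 0.1203 0.2072] close -12.2 q1,q6 [0.07 1.86] t 12.85 gap 0.0601 F [ 0.1 -0.5 -1.4]
slide [4.9, -2.5, 94.2] ang [-0.0, 0.0, 0.0] | tcp [0.5465 0.1203 0.2072] close -12.2 q1,q6 [0.07 1.86] t 12.85 gap 0.0601 F [ 0.1 -0.5 -1.4]
wrist [(0.58, [252.0, 218.0], array([0.5469, 0.1246, 0.167 ]))]
scene [(0.62, [292.0, 150.0], array([0.5406, 0.1281, 0.167 ]))]
side [(0.77, [223.0, 193.0], array([0.5302, 0.1345, 0.167 ]))]
```

View pics/m5.png

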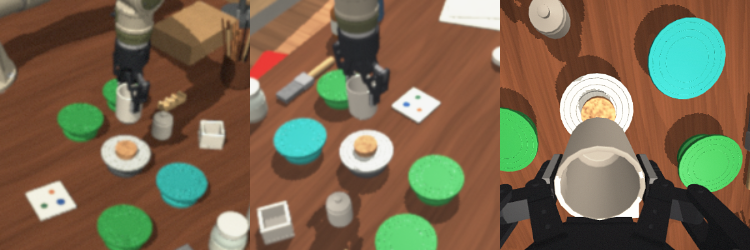

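The cup is held upright: scene crop (128,100), wrist crop (600,175). The cork is in place on the wheel. Now I'll lower the cup.

Request:
jog_arm(moves=[{"fingers":1,"angular":[0,0,0],"slide":[5,-3,12]},{"fingers":1,"angular":[0,0,0],"slide":[5,-3,35]},{"fingers":1,"angular":[0,0,0],"slide":[5,-3,58]},{"fingers":1,"angular":[0,0,0],"slide":[5,-3,76]},{"fingers":1,"angular":[0,0,0],"slide":[5,-3,86]},{"fingers":1,"angular":[0,0,0],"slide":[5,-3,91]},{"fingers":1,"angular":[0,0,0],"slide":[5,-3,92]},{"fingers":1,"angular":[0,0,0],"slide":[5,-3,92]},{"fingers":1,"angular":[0,0,0],"slide":[5,-3,92]}])

```text
clock: 13.9
tcp_pos: [0.5458, 0.1262, 0.117]
orientation: [0.001, 0.779, 0.628, 0.001]
wrist_force: [0.5, 0.0, -1.4]
finger_gap: 0.0597
grip_force: 38.6
```

Request:
jog_arm(moves=[{"fingers":1,"angular":[0,0,0],"slide":[0,0,1]},{"fingers":1,"angular":[0,0,0],"slide":[0,0,2]},{"fingers":1,"angular":[0,0,0],"slide":[0,0,3]},{"fingers":1,"angular":[0,0,0],"slide":[0,0,3]}])

```text
clock: 14.23
tcp_pos: [0.5452, 0.1264, 0.1132]
orientation: [0.0, 0.778, 0.628, 0.0]
wrist_force: [0.4, 0.4, -1.3]
finger_gap: 0.0597
grip_force: 38.6
```

Request:
jog_arm(moves=[{"fingers":1,"angular":[0,0,0],"slide":[0,0,1]},{"fingers":1,"angular":[0,0,0],"slide":[0,0,2]},{"fingers":1,"angular":[0,0,0],"slide":[0,0,2]}])

```text
clock: 14.48
tcp_pos: [0.5454, 0.1265, 0.113]
orientation: [0.001, 0.778, 0.628, 0.001]
wrist_force: [-5.0, 0.3, 12.8]
finger_gap: 0.06
grip_force: 39.5
```

Request:
jog_arm(moves=[{"fingers":0.9,"angular":[0,0,0],"slide":[0,0,-0.5]},{"fingers":0,"angular":[0,0,0],"slide":[0,0,-0.5]},{"fingers":0,"angular":[0,0,0],"slide":[0,0,-0.5]},{"fingers":0,"angular":[0,0,0],"slide":[0,0,-0.5]},{"fingers":0,"angular":[0,0,0],"slide":[0,0,-0.5]},{"fingers":0,"angular":[0,0,0],"slide":[0,0,-0.5]},{"fingers":0,"angular":[0,0,0],"slide":[0,0,-20]},{"fingers":0,"angular":[0,0,0],"slide":[0,0,-60]},{"fingers":0,"angular":[0,0,0],"slide":[0,0,-100]},{"fingers":0,"angular":[0,0,0],"slide":[0,0,-130]}])

```text
clock: 15.32
tcp_pos: [0.5451, 0.1263, 0.2434]
orientation: [0.0, 0.779, 0.628, 0.001]
wrist_force: [0.9, 0.3, -0.4]
finger_gap: 0.0855
grip_force: 0.0
```

Run:
```python
from h import *
plan((.43,.35,.23),0)
```

```text
slide [194.2, -160.0, 13.3] ang [0.1, -0.0, -12.3] | tcp [0.5451 0.1263 0.2434] close -12.3 q1,q6 [0.08 1.87] t 15.32 gap 0.0855 F [ 0.9  0.3 -0.4]
```

Request:
jog_arm(moves=[{"fingers":0,"angular":[0,0,-12],"slide":[194,-160,13]},{"fingers":0,"angular":[0,0,-12],"slide":[194,-160,13]},{"fingers":0,"angular":[0,0,-12],"slide":[194,-160,13]},{"fingers":0,"angular":[0,0,-12],"slide":[194,-160,13]},{"fingers":0,"angular":[0,0,-12],"slide":[194,-160,13]},{"fingers":0,"angular":[0,0,-12],"slide":[194,-160,13]},{"fingers":0,"angular":[0,0,-12],"slide":[194,-160,13]},{"fingers":0,"angular":[0,0,-12],"slide":[194,-160,13]},{"fingers":0,"angular":[0,0,-12],"slide":[194,-160,13]},{"fingers":0,"angular":[0,0,-12],"slide":[194,-160,13]}])

```text
clock: 16.15
tcp_pos: [0.4303, 0.3489, 0.2277]
orientation: [0.0, 0.709, 0.705, -0.0]
wrist_force: [-0.1, -0.4, -0.2]
finger_gap: 0.0851
grip_force: 0.0
```

Run:
```python
from h import *
plan((.42,.386,.1),0)
p=snap('wrist','w6.png')
for n in('rest','pot','jar'): print(n,[(round(a['p'],2),np.round(a['point']).tolist(),ray(p,a['point'],0)[:2].round(4)) for a in tip_of(n,p)[:2]])
blob(p,(.42,.386),.018,lambda h:(h[...,1]>60)&(h[...,2]>150)&(h[...,0]>13),.06,True,3)
blob(p,(.6,.365),.046,WHITE,.06,True,3)
a=rect(p,(.42,.386),.022,.06);b=rect(p,(.6,.365),.046,.06)
s=cv2.imread('pics/w6.png')
q=snap('side'); print('side rest',end=' '); blob(q,(.42,.386),.018,lambda h:(h[...,1]>60)&(h[...,2]>150)&(h[...,0]>13),.06,True,3)
cv2.imwrite('pics/m6.png',np.hstack([cv2.resize(s,(400,300)),cv2.resize(a,(200,300))[:,:,::-1],cv2.resize(b,(200,300))[:,:,::-1]]))
```

```text
slide [37.1, -10.5, 127.6] ang [0.0, 0.0, -0.3] | tcp [0.4303 0.3489 0.2277] close -0.3 q1,q6 [0.54 2.11] t 16.15 gap 0.0851 F [-0.1 -0.4 -0.2]
rest [(0.76, [250.0, 139.0], array([0.4269, 0.3794])), (0.29, [384.0, 147.0], array([0.5976, 0.3692]))]
pot [(0.57, [386.0, 149.0], array([0.5994, 0.3671]))]
jar [(0.95, [311.0, 215.0], array([0.5087, 0.2766]))]
[0.4302 0.3571] [28.47985458 19.82672882] 84.5
[0.5911 0.3722] [61.74311066 75.12960815] 39.2
side rest [0.4282 0.3828] [34.8205986  90.38414001] 85.0
```

View pics/m6.png

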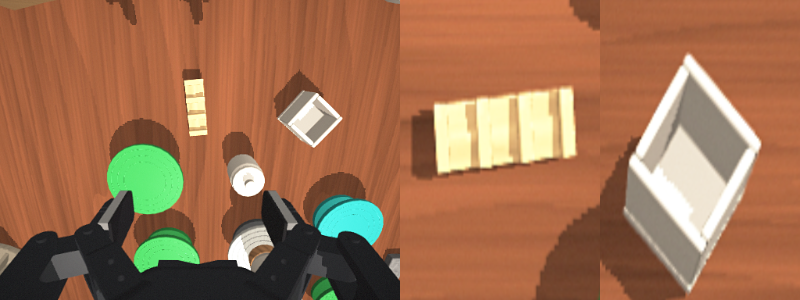

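The rest is at (195,107) in the left pane, centre (0.428, 0.383), with its y axis at yaw +4.5°. The jar is at (245,180), and the pot at (312,118) with its rim centred near (0.6005, 0.3665). I'll grip the rest.

Request:
jog_arm(moves=[{"fingers":0,"angular":[0,0,-5],"slide":[20,-2,30]},{"fingers":0,"angular":[0,0,-5],"slide":[34,-2,65]},{"fingers":0,"angular":[0,0,-5],"slide":[34,-2,100]},{"fingers":0,"angular":[0,0,-5],"slide":[34,-2,135]},{"fingers":0,"angular":[0,0,-5],"slide":[34,-2,165]},{"fingers":0,"angular":[0,0,-5],"slide":[34,-2,190]},{"fingers":0,"angular":[0,0,-5],"slide":[34,-2,205]},{"fingers":0,"angular":[0,0,-5],"slide":[34,-2,212]},{"fingers":0,"angular":[0,0,-5],"slide":[34,-2,214]},{"fingers":0,"angular":[0,0,-5],"slide":[34,-2,214]}])

```text
clock: 17.23
tcp_pos: [0.4282, 0.3836, 0.0139]
orientation: [0.0, 0.677, 0.736, -0.0]
wrist_force: [0.0, 0.6, -0.1]
finger_gap: 0.0854
grip_force: 0.0
```

Request:
jog_arm(moves=[{"fingers":1,"angular":[0,0,0],"slide":[0,0,0]},{"fingers":1,"angular":[0,0,0],"slide":[0,0,0]},{"fingers":1,"angular":[0,0,0],"slide":[0,0,0]},{"fingers":1,"angular":[0,0,0],"slide":[0,0,0]},{"fingers":1,"angular":[0,0,0],"slide":[0,0,0]},{"fingers":1,"angular":[0,0,0],"slide":[0,0,0]},{"fingers":1,"angular":[0,0,0],"slide":[0,0,0]},{"fingers":1,"angular":[0,0,0],"slide":[0,0,0]},{"fingers":1,"angular":[0,0,0],"slide":[0,0,0]}], squeeze=30)

```text
clock: 17.98
tcp_pos: [0.4283, 0.3842, 0.0146]
orientation: [0.0, 0.677, 0.736, 0.001]
wrist_force: [-1.4, -0.4, 6.3]
finger_gap: 0.0273
grip_force: 30.8
```

Request:
jog_arm(moves=[{"fingers":1,"angular":[0,0,0],"slide":[0,0,-20]},{"fingers":1,"angular":[0,0,0],"slide":[0,0,-55]},{"fingers":1,"angular":[0,0,0],"slide":[0,0,-95]},{"fingers":1,"angular":[0,0,0],"slide":[0,0,-135]},{"fingers":1,"angular":[0,0,0],"slide":[0,0,-175]},{"fingers":1,"angular":[0,0,0],"slide":[0,0,-200]}])

```text
clock: 18.48
tcp_pos: [0.4285, 0.3844, 0.218]
orientation: [0.001, 0.677, 0.736, 0.002]
wrist_force: [-0.3, 0.6, -0.7]
finger_gap: 0.0272
grip_force: 30.1
```

Request:
jog_arm(moves=[{"fingers":1,"angular":[0,0,1],"slide":[-15,5,0]},{"fingers":1,"angular":[0,0,2],"slide":[-45,14,0]},{"fingers":1,"angular":[0,0,3],"slide":[-82,26,0]},{"fingers":1,"angular":[0,0,4],"slide":[-120,38,0]},{"fingers":1,"angular":[0,0,5],"slide":[-158,50,0]},{"fingers":1,"angular":[0,0,6],"slide":[-196,62,0]},{"fingers":1,"angular":[0,0,8],"slide":[-234,74,0]},{"fingers":1,"angular":[0,0,10],"slide":[-272,87,0]},{"fingers":1,"angular":[0,0,12],"slide":[-310,99,0]},{"fingers":1,"angular":[0,0,13],"slide":[-348,111,0]}])

```text
clock: 19.32
tcp_pos: [0.5673, 0.0443, 0.2134]
orientation: [-0.0, 0.757, 0.654, -0.0]
wrist_force: [1.4, 0.5, -0.5]
finger_gap: 0.0272
grip_force: 30.1
```

```bash
python3 -c "
from h import *
plan((.6307,-.1036,.214),-7.8)"
```

```text
slide [-137.2, 84.2, -0.6] ang [-0.0, 0.0, -0.5] | tcp [0.5673 0.0443 0.2134] close -8.3 q1,q6 [-0.06  1.65] t 19.32 gap 0.0272 F [ 1.4  0.5 -0.5]
```

Request:
jog_arm(moves=[{"fingers":1,"angular":[0,0,0],"slide":[-33,20,0]},{"fingers":1,"angular":[0,0,0],"slide":[-66,41,0]},{"fingers":1,"angular":[0,0,0],"slide":[-98,60,0]},{"fingers":1,"angular":[0,0,0],"slide":[-122,75,20]},{"fingers":1,"angular":[0,0,0],"slide":[-137,84,45]},{"fingers":1,"angular":[0,0,0],"slide":[-137,84,80]},{"fingers":1,"angular":[0,0,0],"slide":[-137,84,115]},{"fingers":1,"angular":[0,0,0],"slide":[-137,84,145]},{"fingers":1,"angular":[0,0,0],"slide":[-137,84,165]},{"fingers":1,"angular":[0,0,0],"slide":[-137,84,175]}])

```text
clock: 20.15
tcp_pos: [0.6278, -0.1008, 0.0345]
orientation: [-0.003, 0.756, 0.654, -0.002]
wrist_force: [-0.1, 0.2, 0.0]
finger_gap: 0.0275
grip_force: 30.1
```

Request:
jog_arm(moves=[{"fingers":1,"angular":[0,0,0],"slide":[0,0,10]},{"fingers":1,"angular":[0,0,0],"slide":[0,0,17]},{"fingers":1,"angular":[0,0,0],"slide":[0,0,20]},{"fingers":1,"angular":[0,0,0],"slide":[0,0,20]},{"fingers":1,"angular":[0,0,0],"slide":[0,0,20]}])

```text
clock: 20.57
tcp_pos: [0.6315, -0.1016, 0.0199]
orientation: [0.001, 0.756, 0.654, 0.0]
wrist_force: [-0.2, -0.4, -2.3]
finger_gap: 0.0276
grip_force: 30.1
```

```bash
python3 -c "
from h import *
plan((.6307,-.1036,.0145),-7.8)"
```

```text
slide [-2.1, -0.5, 5.4] ang [0.1, 0.0, -0.4] | tcp [ 0.6315 -0.1016  0.0199] close -8.2 q1,q6 [-0.28  1.43] t 20.57 gap 0.0276 F [-0.2 -0.4 -2.3]
```

Request:
jog_arm(moves=[{"fingers":1,"angular":[0,0,0],"slide":[-2,0,2]},{"fingers":1,"angular":[0,0,0],"slide":[-2,0,4]},{"fingers":1,"angular":[0,0,0],"slide":[-2,0,5]},{"fingers":1,"angular":[0,0,0],"slide":[-2,0,5]}])

```text
clock: 20.9
tcp_pos: [0.6309, -0.1037, 0.0146]
orientation: [0.001, 0.756, 0.654, 0.0]
wrist_force: [-0.9, -0.5, 3.5]
finger_gap: 0.0269
grip_force: 30.5
```

Request:
jog_arm(moves=[{"fingers":0.6,"angular":[0,0,0],"slide":[0,0,0]},{"fingers":0.4,"angular":[0,0,0],"slide":[0,0,0]},{"fingers":0.2,"angular":[0,0,0],"slide":[0,0,0]},{"fingers":0,"angular":[0,0,0],"slide":[0,0,0]},{"fingers":0,"angular":[0,0,0],"slide":[0,0,-15]},{"fingers":0,"angular":[0,0,0],"slide":[0,0,-50]},{"fingers":0,"angular":[0,0,0],"slide":[-20,0,-90]},{"fingers":0,"angular":[0,0,0],"slide":[-40,-10,-130]},{"fingers":0,"angular":[0,0,0],"slide":[-50,-20,-170]},{"fingers":0,"angular":[0,0,0],"slide":[-50,-20,-205]}])

```text
clock: 21.73
tcp_pos: [0.6014, -0.1513, 0.2191]
orientation: [-0.001, 0.757, 0.654, -0.001]
wrist_force: [0.1, 0.2, -0.5]
finger_gap: 0.0852
grip_force: 0.0
```

Request:
jog_arm(moves=[{"fingers":0,"angular":[0,0,0],"slide":[0,0,0]},{"fingers":0,"angular":[0,0,0],"slide":[0,0,0]}])

```text
clock: 21.9
tcp_pos: [0.6051, -0.151, 0.2218]
orientation: [0.003, 0.756, 0.654, 0.002]
wrist_force: [-0.1, -0.3, -0.2]
finger_gap: 0.0856
grip_force: 0.0
```

Run:
```python
from h import *
p=snap('wrist','w7.png')
blob(p,(.5425,-.0915),.008,WHITE,.07,True)
blob(p,(.6307,-.1036),.018,lambda h:(h[...,1]>60)&(h[...,2]>150)&(h[...,0]>13),.06,True,3)
q=snap('side'); blob(q,(.6307,-.1036),.018,lambda h:(h[...,1]>60)&(h[...,2]>150)&(h[...,0]>13),.06,True,3)
a=rect(p,(.59,-.1),.015,.08)
b=q['color'][130:260,150:330]
cv2.imwrite('pics/m7.png',np.hstack([cv2.resize(p['color'],(350,262)),cv2.resize(a,(200,262)),cv2.resize(b,(240,262))])[:,:,::-1])
plan((.57,.3,.24),50); plan((.57,.3,.24),-40)
```

```text
[ 0.5425 -0.0926] [90.35147095 90.33439636] 7.9
[ 0.631  -0.1049] [85.13565063 29.06208801] 8.1
[ 0.6317 -0.1061] [96.68013   41.3470726] 7.5
slide [440.4, -97.4, -22.4] ang [-0.0, -0.0, -58.2] | tcp [ 0.6032 -0.1498  0.2175] close -8.2 q1,q6 [-0.37  1.34] t 22.0 gap 0.0856 F [ 0.1  0.  -0.2]
slide [440.4, -97.4, -22.4] ang [-0.0, 0.0, 31.8] | tcp [ 0.6032 -0.1498  0.2175] close -8.2 q1,q6 [-0.37  1.34] t 22.0 gap 0.0856 F [ 0.1  0.  -0.2]
```

View pics/m7.png

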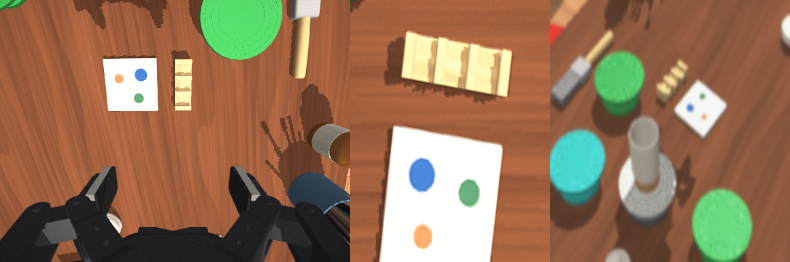

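The rest lies parallel to the tile's far edge: in the frame of the tile, x is about 0.089 with next to no sideways offset. In the right pane the cup stands on the cork on the wheel at (645,150). Last is the pot.

Request:
jog_arm(moves=[{"fingers":0,"angular":[0,0,32],"slide":[390,-79,-12]},{"fingers":0,"angular":[0,0,32],"slide":[390,-79,-12]},{"fingers":0,"angular":[0,0,32],"slide":[390,-79,-12]},{"fingers":0,"angular":[0,0,32],"slide":[390,-79,-12]},{"fingers":0,"angular":[0,0,32],"slide":[390,-79,-12]},{"fingers":0,"angular":[0,0,32],"slide":[390,-79,-12]},{"fingers":0,"angular":[0,0,32],"slide":[390,-79,-12]},{"fingers":0,"angular":[0,0,32],"slide":[390,-79,-12]},{"fingers":0,"angular":[0,0,32],"slide":[390,-79,-12]},{"fingers":0,"angular":[0,0,32],"slide":[390,-79,-12]}])

```text
clock: 22.83
tcp_pos: [0.5793, 0.2508, 0.2274]
orientation: [-0.001, 0.907, 0.422, -0.002]
wrist_force: [0.1, -0.8, -0.3]
finger_gap: 0.0854
grip_force: 0.0
```

```bash
python3 -c "
from h import *
plan((.575,.335,.23),-40)"
```

```text
slide [61.6, -57.5, -2.6] ang [-0.2, 0.2, -0.1] | tcp [0.5793 0.2508 0.2274] close -40.1 q1,q6 [0.28 2.55] t 22.83 gap 0.0854 F [ 0.1 -0.8 -0.3]
```

Request:
jog_arm(moves=[{"fingers":0,"angular":[0,0,0],"slide":[61,-57,0]},{"fingers":0,"angular":[0,0,0],"slide":[61,-57,0]},{"fingers":0,"angular":[0,0,0],"slide":[61,-57,0]},{"fingers":0,"angular":[0,0,0],"slide":[61,-57,0]},{"fingers":0,"angular":[0,0,0],"slide":[61,-57,0]}])

```text
clock: 23.25
tcp_pos: [0.576, 0.3308, 0.2276]
orientation: [0.0, 0.907, 0.421, -0.002]
wrist_force: [0.0, -0.0, 0.5]
finger_gap: 0.0853
grip_force: 0.0
```

Run:
```python
from h import *
p=snap('wrist','w8.png'); h=cv2.cvtColor(p['color'],cv2.COLOR_RGB2HSV); m=((h[...,1]<75)&(h[...,2]>70)).astype(np.uint8)
def sil(x,y,a):
    c,s=np.cos(a),np.sin(a); P=[[x+.029*(i*c-j*s),y+.029*(i*s+j*c),z] for i in(-1,1) for j in(-1,1) for z in(0,.046)]
    o=np.zeros(m.shape,np.uint8); cv2.fillConvexPoly(o,cv2.convexHull(proj(p,np.array(P)).astype(np.float32)).round().astype(np.int32),1); return o
big=cv2.dilate(sil(.6,.366,.87),np.ones((21,21)))
def sc(v): o=sil(*v); return (o&m).sum()/(o|(m&big)).sum()
b=max((sc((x,y,np.radians(a))),x,y,a) for x in np.arange(.588,.613,.002) for y in np.arange(.354,.380,.002) for a in range(36,66,3))
b=max((sc((x,y,np.radians(a))),x,y,a) for x in b[1]+np.arange(-.002,.0025,.001) for y in b[2]+np.arange(-.002,.0025,.001) for a in b[3]+np.arange(-3,4))
print(b); plan((b[1],b[2],.025),b[3]-90)
im=p['color'].copy(); cv2.drawContours(im,cv2.findContours(sil(b[1],b[2],np.radians(b[3])),0,1)[0],-1,(255,0,0),1); cv2.imwrite('pics/w8.png',im[:,:,::-1])
```

```text
(np.float64(0.9656075990828693), np.float64(0.6), np.float64(0.368), np.int64(51))
slide [44.8, -6.4, 203.1] ang [-0.1, 0.2, -1.3] | tcp [0.5765 0.33   0.2283] close -40.3 q1,q6 [0.4  2.67] t 23.3 gap 0.0851 F [-0.6 -0.7  0.6]
```

View pics/w8.png

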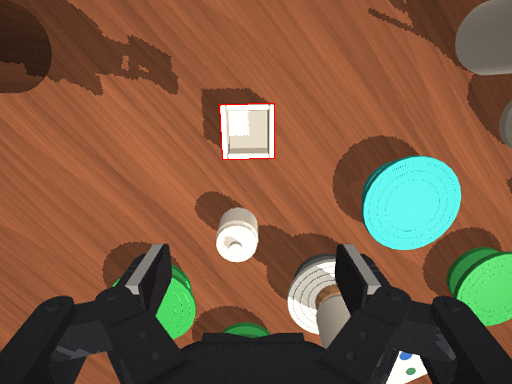

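The pot is at (247,131) and the outline fits it well. I'll descend and grip.

Request:
jog_arm(moves=[{"fingers":0,"angular":[0,0,-1],"slide":[25,-4,25]},{"fingers":0,"angular":[0,0,-1],"slide":[44,-6,58]},{"fingers":0,"angular":[0,0,-1],"slide":[44,-6,95]},{"fingers":0,"angular":[0,0,-1],"slide":[44,-6,130]},{"fingers":0,"angular":[0,0,-1],"slide":[44,-6,160]},{"fingers":0,"angular":[0,0,-1],"slide":[44,-6,185]},{"fingers":0,"angular":[0,0,-1],"slide":[44,-6,199]},{"fingers":0,"angular":[0,0,-1],"slide":[44,-6,204]},{"fingers":0,"angular":[0,0,-1],"slide":[44,-6,204]}])

```text
clock: 24.05
tcp_pos: [0.6002, 0.3658, 0.0241]
orientation: [0.0, 0.904, 0.428, -0.002]
wrist_force: [0.3, -0.0, 1.5]
finger_gap: 0.0858
grip_force: 0.0
```

Request:
jog_arm(moves=[{"fingers":1,"angular":[0,0,0],"slide":[0,0,0]},{"fingers":1,"angular":[0,0,0],"slide":[0,0,0]},{"fingers":1,"angular":[0,0,0],"slide":[0,0,0]},{"fingers":1,"angular":[0,0,0],"slide":[0,0,0]},{"fingers":1,"angular":[0,0,0],"slide":[0,0,0]},{"fingers":1,"angular":[0,0,0],"slide":[0,0,0]},{"fingers":1,"angular":[0,0,0],"slide":[0,0,0]}], squeeze=35)

```text
clock: 24.63
tcp_pos: [0.6024, 0.3685, 0.0283]
orientation: [0.0, 0.904, 0.428, 0.002]
wrist_force: [0.8, -1.3, 7.3]
finger_gap: 0.0572
grip_force: 40.1
```

Request:
jog_arm(moves=[{"fingers":1,"angular":[0,0,0],"slide":[0,0,-15]},{"fingers":1,"angular":[0,0,0],"slide":[0,0,-45]},{"fingers":1,"angular":[0,0,0],"slide":[0,0,-80]},{"fingers":1,"angular":[0,0,0],"slide":[0,0,-120]},{"fingers":1,"angular":[0,0,0],"slide":[0,0,-160]},{"fingers":1,"angular":[0,0,0],"slide":[0,0,-195]},{"fingers":1,"angular":[0,0,0],"slide":[0,0,-220]},{"fingers":1,"angular":[0,0,0],"slide":[0,0,-230]}])

```text
clock: 25.3
tcp_pos: [0.6021, 0.3689, 0.2619]
orientation: [0.0, 0.903, 0.429, 0.004]
wrist_force: [0.6, -0.6, -2.0]
finger_gap: 0.0577
grip_force: 39.2
```

```bash
python3 -c "
from h import *
plan((.5425,.0175,.255),0)"
```

```text
slide [-309.9, 176.1, 5.4] ang [0.3, -0.3, -39.2] | tcp [0.6021 0.3689 0.2619] close -39.2 q1,q6 [0.44 2.69] t 25.3 gap 0.0577 F [ 0.6 -0.6 -2. ]
```

Request:
jog_arm(moves=[{"fingers":1,"angular":[0,0,1],"slide":[-13,7,0]},{"fingers":1,"angular":[0,0,2],"slide":[-39,22,0]},{"fingers":1,"angular":[0,0,3],"slide":[-70,40,0]},{"fingers":1,"angular":[0,0,4],"slide":[-102,58,0]},{"fingers":1,"angular":[0,0,5],"slide":[-134,77,0]},{"fingers":1,"angular":[0,0,6],"slide":[-166,95,0]},{"fingers":1,"angular":[0,0,6],"slide":[-198,113,0]},{"fingers":1,"angular":[0,0,6],"slide":[-230,132,0]},{"fingers":1,"angular":[0,0,6],"slide":[-260,149,0]},{"fingers":1,"angular":[0,0,6],"slide":[-285,163,0]}])

```text
clock: 26.13
tcp_pos: [0.5459, 0.0422, 0.2562]
orientation: [0.0, 0.925, 0.38, -0.0]
wrist_force: [0.4, -0.7, -2.5]
finger_gap: 0.0568
grip_force: 39.1
```

Request:
jog_arm(moves=[{"fingers":1,"angular":[0,0,0],"slide":[-15,8,0]},{"fingers":1,"angular":[0,0,0],"slide":[-22,13,0]},{"fingers":1,"angular":[0,0,0],"slide":[-26,18,0]},{"fingers":1,"angular":[0,0,0],"slide":[-26,18,0]},{"fingers":1,"angular":[0,0,0],"slide":[-26,18,0]},{"fingers":1,"angular":[0,0,0],"slide":[-26,18,0]}])

```text
clock: 26.63
tcp_pos: [0.5414, 0.0143, 0.256]
orientation: [-0.0, 0.924, 0.381, 0.0]
wrist_force: [-0.2, -1.4, -2.0]
finger_gap: 0.0572
grip_force: 39.1
```

```bash
python3 -c "
from h import *
plan((.5427,.013,.1),-45)"
```

```text
slide [0.0, 1.9, 156.0] ang [-0.0, -0.0, -0.2] | tcp [0.5414 0.0143 0.256 ] close -45.2 q1,q6 [-0.12  2.24] t 26.63 gap 0.0572 F [-0.2 -1.4 -2. ]
```

Request:
jog_arm(moves=[{"fingers":1,"angular":[0,0,0],"slide":[0,1,15]},{"fingers":1,"angular":[0,0,0],"slide":[0,1,45]},{"fingers":1,"angular":[0,0,0],"slide":[0,1,80]},{"fingers":1,"angular":[0,0,0],"slide":[0,1,115]},{"fingers":1,"angular":[0,0,0],"slide":[0,1,145]},{"fingers":1,"angular":[0,0,0],"slide":[0,1,172]},{"fingers":1,"angular":[0,0,0],"slide":[0,1,195]},{"fingers":1,"angular":[0,0,0],"slide":[0,1,212]},{"fingers":1,"angular":[0,0,0],"slide":[0,1,220]},{"fingers":1,"angular":[0,0,0],"slide":[0,1,223]}])

```text
clock: 27.47
tcp_pos: [0.5408, 0.0136, 0.0315]
orientation: [-0.001, 0.924, 0.381, -0.001]
wrist_force: [-0.1, 0.2, -2.5]
finger_gap: 0.057
grip_force: 39.0
```

Request:
jog_arm(moves=[{"fingers":1,"angular":[0,0,0],"slide":[0,0,1]},{"fingers":1,"angular":[0,0,0],"slide":[0,0,2]},{"fingers":1,"angular":[0,0,0],"slide":[0,0,4]},{"fingers":1,"angular":[0,0,0],"slide":[0,0,4]}])

```text
clock: 27.8
tcp_pos: [0.5426, 0.0125, 0.0299]
orientation: [0.0, 0.925, 0.381, 0.001]
wrist_force: [-1.0, -0.1, -1.9]
finger_gap: 0.0576
grip_force: 39.0
```

```bash
python3 -c "
from h import *
plan((.5427,.013,.0255),-45)"
```

```text
slide [0.4, -0.3, 4.4] ang [0.1, -0.1, -0.2] | tcp [0.5426 0.0125 0.0299] close -45.2 q1,q6 [-0.12  2.24] t 27.8 gap 0.0576 F [-1.  -0.1 -1.9]
```

Request:
jog_arm(moves=[{"fingers":1,"angular":[0,0,0],"slide":[0,0,1]},{"fingers":1,"angular":[0,0,0],"slide":[0,0,2]},{"fingers":1,"angular":[0,0,0],"slide":[0,0,3]},{"fingers":1,"angular":[0,0,0],"slide":[0,0,3]}])

```text
clock: 28.13
tcp_pos: [0.5424, 0.0123, 0.0283]
orientation: [0.001, 0.925, 0.381, 0.001]
wrist_force: [-4.7, 0.3, 12.5]
finger_gap: 0.0575
grip_force: 40.7
```

Contact. Release, rise straight up, back away and check.

Request:
jog_arm(moves=[{"fingers":0.25,"angular":[0,0,0],"slide":[0,0,0]},{"fingers":0.1,"angular":[0,0,0],"slide":[0,0,0]},{"fingers":0,"angular":[0,0,0],"slide":[0,0,0]},{"fingers":0,"angular":[0,0,0],"slide":[0,0,0]},{"fingers":0,"angular":[0,0,0],"slide":[0,0,-15]},{"fingers":0,"angular":[0,0,0],"slide":[0,0,-50]},{"fingers":0,"angular":[0,0,0],"slide":[0,0,-90]},{"fingers":0,"angular":[0,0,0],"slide":[0,0,-130]},{"fingers":0,"angular":[0,0,0],"slide":[0,0,-170]},{"fingers":0,"angular":[0,0,0],"slide":[0,0,-210]}])

```text
clock: 28.97
tcp_pos: [0.5414, 0.0126, 0.2379]
orientation: [-0.0, 0.925, 0.381, -0.0]
wrist_force: [0.7, 0.4, 0.0]
finger_gap: 0.0851
grip_force: 0.0
```

Request:
jog_arm(moves=[{"fingers":0,"angular":[0,0,0],"slide":[-40,-20,-20]},{"fingers":0,"angular":[0,0,0],"slide":[-60,-20,-20]},{"fingers":0,"angular":[0,0,0],"slide":[-60,-20,-20]},{"fingers":0,"angular":[0,0,0],"slide":[-60,-20,-20]},{"fingers":0,"angular":[0,0,0],"slide":[-60,-20,-20]}])

```text
clock: 29.38
tcp_pos: [0.4854, -0.0155, 0.2558]
orientation: [0.0, 0.925, 0.38, 0.0]
wrist_force: [-0.2, -0.2, -0.1]
finger_gap: 0.0854
grip_force: 0.0
```

Run:
```python
from h import *
p=snap('wrist'); q=snap('scene'); s=snap('side')
for n in('pot','cup','jar','dishes','rest'):
    for k,v in(('w',p),('sc',q),('sd',s)): print(n,k,[(round(a['p'],2),ray(v,a['point'],.063 if n=='cup' else 0)[:2].round(3)) for a in tip_of(n,v)[:1]])
# overlay expected models
t=np.linspace(0,2*np.pi,60); im=p['color'].copy()
for x,y,z,r in((.5428,.1271,.045,.06),(.5456,.1253,.143,.03),(.5456,.1253,.063,.027)): cv2.polylines(im,[proj(p,np.c_[x+r*np.cos(t),y+r*np.sin(t),0*t+z]).astype(np.int32)],True,(255,0,0),1)
cv2.polylines(im,[proj(p,np.c_[.5427+.041*np.cos([0,np.pi/2,np.pi,-np.pi/2]),.013+.041*np.sin([0,np.pi/2,np.pi,-np.pi/2]),[.046]*4]).astype(np.int32)],True,(0,0,255),1)
cv2.imwrite('pics/m9.png',np.hstack([cv2.resize(im,(480,360)),cv2.resize(s['color'][110:290,130:290],(320,360))])[:,:,::-1])
```

```text
pot w [(0.59, array([0.541, 0.011]))]
pot sc [(0.62, array([ 0.54 , -0.003]))]
pot sd [(0.89, array([0.548, 0.009]))]
cup w [(0.62, array([0.54 , 0.127]))]
cup sc [(0.88, array([0.537, 0.143]))]
cup sd [(0.75, array([0.551, 0.129]))]
jar w []
jar sc [(0.75, array([0.518, 0.276]))]
jar sd [(0.85, array([0.501, 0.278]))]
dishes w []
dishes sc [(0.68, array([ 0.424, -0.38 ]))]
dishes sd []
rest w [(0.87, array([ 0.63 , -0.109]))]
rest sc []
rest sd [(0.79, array([ 0.634, -0.113]))]
```

View pics/m9.png

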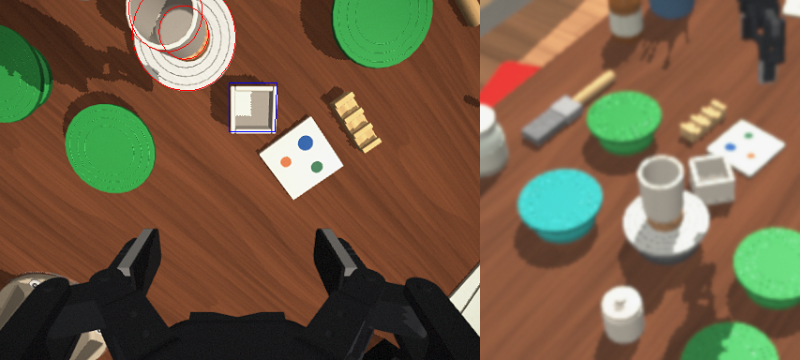

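Everything matches the overlaid models. In the left pane the cup is on the wheel at (175,30), the pot at (253,108), the tile at (302,158) and the rest at (358,122). The jar and dishes haven't moved beyond what the networks can resolve.

```bash
python3 -c "
from workcell import *
print(hand_in())"
```

```text
the job is handed in; nothing more can be done
None
```

I've set out the decorating place and handed the job in at about 30 s of the 106 s; the hand-in reported no verdict, but the last camera check showed the cork, cup, pot and rest within tolerance and the jar and dishes apparently where they started.

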